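Load a bobbin into the winder magazine

TASK

Turn the bobbin magazine (the tall blue post is its handle) until its empty spindle stands at the red arrow of the base. Then put the loose orange bobbin onto that spindle, neck up and fully home on the deck, and leave the spindle at the arrow. Do not knock over or shift the other things on the table.

Things in the scene. Friction and masses are not known exactly. Their poses are not given: they have to be found in the camera images.
- magazine: Fixed grey base of the magazine, a disc of 170 mm diameter, 14 mm high, its tab with a red arrow on its own -x side (towards the robot at yaw 0). Origin: centre of its underside, on the vertical turning axis of the deck. The deck also carries two grey bobbins fixed under black caps, 120 degrees either side of the empty spindle, 70 mm from the axis (76 mm diameter, tops 130 mm above the table).
- pointer (a point): Red arrow on the tab of the base, 108 mm from the turning axis and 14 mm above the table; it shows the loading place. A red line on the deck runs from the hub past the empty spindle to the rim. The empty spindle is at the arrow when it lies on the line from the turning axis to this point.
- deck (a joint): Angle of the turning deck, rad, positive counter-clockwise seen from above; 0 = empty spindle exactly at the red arrow. Starts between +0.8 and +2.2, turns from -2.6 to 2.6, stays where it is left; 1 to 3 N at the handle turns it. The deck is an aluminium disc, 212 mm diameter, its top 26 mm above the table.
- spindle_seat (a point): Foot of the empty upright steel spindle, on the spindle's axis at the height of the deck's top (26 mm above the table), 70 mm from the turning axis. Turns with the deck. The spindle is 22 mm in diameter and 75 mm tall, tapering over its top 13 mm.
- spindle_tip (a point): Top of the same empty spindle, 75 mm above spindle_seat (101 mm above the table).
- handle_top (a point): Top of the handle post of the deck: upright round post with a blue sleeve, 88 mm from the turning axis, across the axis from the empty spindle; turns with the deck. Sleeve 20 mm diameter, reaching from this point (184 mm above the table) down 62 mm; it stands higher than everything else on the deck, so that it can be pushed or gripped from above.
- bobbin: Loose orange plastic bobbin, 0.16 kg, standing upright on the table on the right: 92 mm tall, two flanges of 76 mm diameter (bottom flange 0 to 7 mm, top flange 55 to 62 mm above its underside), a neck of 40 mm diameter standing 30 mm above the top flange for gripping, through bore of 30 mm diameter. Origin: centre of its underside, z along the bore, up.
- tin: Bystander: grey-white tin, 79 mm diameter, 89 mm tall, far right. Origin under its centre.
- beaker: Bystander: glass beaker, 74 mm wide, 94 mm tall, at the back in the middle. Origin under its centre. Behind it, from about x = 0.7 m and from y = 0.1 m to the right, the front of the fume hood overhangs the table's back edge: swing across with the arm drawn in. To its right stands the fixed hot plate (y = -0.05 to -0.25 m) with a beaker on it, top 216 mm above the table.
- dropper_bottle: Bystander: small brown dropper bottle, 30 mm diameter, 76 mm tall, next to the beaker. Origin under its centre.
- dish: Bystander: white porcelain dish, 85 mm diameter, 36 mm tall, at the front edge in the middle. Origin under its centre.
- spatula2: Bystander: spatula with wooden grip, 173 mm long, 8 mm high, lying at the front edge on the right. Origin under its centre.
Things that resemble listed ones, but are neither listed nor needed, are in the scene too. What is shaped like the bobbin but purple is not meant.

How it is judged:
By the outcome, as a careful person would: the job done as asked, in the order asked, and still so for the second after the job is handed in, with the robot touching nothing.
It also fails if it takes over 67 s, if anything falls off the work surface, if the arm or the gripper's body presses on something with over 40 N, if the wrist force passes 120 N, or if a joint passes its speed limit or range.

ROBOT

A 6-joint arm with a two-finger parallel gripper is mounted at the origin on a cart in front of the work surface, level with it; the furniture and walls round the work are solid. World frame = base frame: x ahead of the robot, y to its left, z up, the work surface at z = 0. Lengths are in mm, angles in rad, forces in N, time in s.
With the tool pointing down it reaches from about 325 to 875 mm from the base axis. Payload 4.4 kg.
Tool frame: the origin (TCP) lies between the finger pads; the fingertips stand 14 mm ahead of it and the grasp point (between the pads) lies 5 mm behind it; z points along the fingers, y is the line along which they close (so a half turn about z gives the same grasp; the last joint's range is limited). The gripper opens to 85 mm and grips with 20 to 120 N. Pads are 22 mm wide; open, the fingers measure 114 mm over their backs; the gripper's body (76 mm by 85 mm) begins 54 mm behind the grasp point. The pads swing forward as they close: fully open they stand 13 mm farther back than shut.
Start: joints at [1.129, 0.207, 1.542, -0, 1.393, -0.15], TCP at [165.424, 550.693, 245.282] pointing down, gripper open.
Joint ranges: [-2.73, 2.73], [-0.86, 2.22], [0.23, 2.46], [-1.11, 4.25], [0.08, 2.63], [-2.82, 2.82]. Speed limits (rad/s): [2.79, 2.79, 3.14, 3.14, 3.14, 3.14].

INTERFACE

Orientations are given as a rotation vector (axis times angle).
In Python, from plant import manip, cams gives the robot as it stands.
- The arm moves only by the shell command python3 -m crank 'ROWS' [FORCE]. ROWS is JSON, one flat list of numbers, 5 for each row, row after row: the opening, from -1 (shut) to 1 (fully open), then the shift along the world's x, y, z in units of 0.1 m (1.0 is 0.1 m), then the turn about the world's z in units of pi/4 rad (1.0 is pi/4 rad). In form: [jaw, dx, dy, dz, turn, jaw, dx, dy, dz, turn, ...]. A call has 1 to 20 rows; each row is the pose to reach, as a shift and turn from the pose commanded when the call began; what a row does not reach only later rows make up. A row lasts 1/8 s, in which the tool goes at most 62.5 mm and 10.7 degrees, less where a joint would pass 70% of its speed; a pose out of reach is approached as far as the arm can. A call with a number of a shift or a turn outside -1 to 1 is refused whole. A call with a gripper value outside its range is refused whole. The fingers move at their own pace and stop on an object; FORCE is the grip in N (left out, the last holds). Time passes only in rows, so rows that repeat a pose let the fingers close. It gives the time, the measured TCP pose, the force, the opening and the grip force at its end, in the units of the state.
- manip.sense(): the state, without advancing time (a new reading comes with each control period).
- cams.get_image(name): name is "scene" or "top" or "wrist"; returns a dict with "image" (480x640x3 uint8, red, green, blue), "vfov" (degrees; the focal length in pixels is half the picture's height over the tangent of half this angle, whatever the lens; pixels are square), "cx", "cy" (the principal point, pixels), "camera_from_world" (4x4, takes a point from world to camera coordinates); the wrist camera has in their place "tool_from_camera" (4x4, takes a point from camera to tool coordinates, whose origin is the TCP and whose axes are the flange's). Camera axes: x right, y down, z forward; pixel columns grow to the right and rows downward; lengths in mm; the calibration is good to about 2 mm. A picture is of the moment at which its call begins: read the wrist's pose just before it. There is no depth.
- manip.close_job(): hands the job in; it is judged then, once.
The state is a dict: "time_s": time; "joint_positions": joint angles; "joint_velocities": joint speeds; "tau": joint torques, N m; "position": TCP position; "orientation": TCP orientation; "contact_force": force on the tool from outside, world axes, zero at the start; "ft_torque": the same for the moment, N m; "opening": opening from 0.0 (shut) to 1.0 (fully open); "grip_force": force on a finger pad.
Only numpy, scipy, OpenCV 4.12 (cv2) and the standard library are available. Lean on these libraries where they do the work, as an engineer would, in place of code of your own. Each camera call takes 0.05 s, during which the arm holds its last target. There are 200 camera calls.

## Working session

There is one attempt and no reset: what is moved stays moved. The work goes in short steps, Python scripts to look and compute and a shell command to move; the robot and the scene stay as the last step left them, time stands still between calls to the robot, and variables do not carry over. Pictures are saved under pics/ and viewed, at most 10 in all, crops included, and the job is handed in when it is done.

```bash
ls; mkdir -p pics; cat > h.py <<'E'
import numpy as np,cv2
from plant import manip,cams
def K(d):
    f=240/np.tan(np.radians(d["vfov"])/2); return f,d["cx"],d["cy"]
def ray(d,u,v,M=None):
    f,cx,cy=K(d); T=np.linalg.inv(d["camera_from_world"]) if M is None else M
    r=T[:3,:3]@np.array([(u-cx)/f,(v-cy)/f,1]); return T[:3,3],r
def onz(d,u,v,z,M=None):
    o,r=ray(d,u,v,M); return o+r*(z-o[2])/r[2]
def proj(d,p):
    f,cx,cy=K(d); c=d["camera_from_world"]@np.append(p,1); return f*c[0]/c[2]+cx,f*c[1]/c[2]+cy
def save(d,n): cv2.imwrite("pics/"+n,d["image"][:,:,::-1])
def wristM(d,s):
    M=np.eye(4); M[:3,:3]=cv2.Rodrigues(np.array(s["orientation"],float))[0]; M[:3,3]=s["position"]; return M@d["tool_from_camera"]
E
python3 - <<'E'
from h import *
import pickle
print(manip.sense())
for n in("scene","top"):
    d=cams.get_image(n); save(d,n+"0.png"); pickle.dump(d,open(n+"0.pkl","wb"))
    print(n,d["vfov"],d["cx"],d["cy"],np.round(np.linalg.inv(d["camera_from_world"]),3).tolist())
E
```

```text
pics
{'time_s': 0.0, 'joint_positions': array([ 1.12849856e+00,  2.07472833e-01,  1.54294673e+00,  3.23783609e-05,
        1.39348384e+00, -1.50516979e-01]), 'joint_velocities': array([-0.0006386 , -0.00081819, -0.00019196, -0.0014668 ,  0.00079349,
       -0.00074948]), 'tau': array([ 6.95474364e-05, -3.83053994e+01, -2.91586697e+01, -4.76559817e-04,
        1.06050388e-02, -8.69443141e-06]), 'position': array([165.10448936, 550.03905489, 244.09913911]), 'orientation': array([-0.45661018, -3.10751796,  0.00345604]), 'contact_force': array([-0.34955983,  0.23215892, -0.31577469]), 'ft_torque': array([-0.04766913,  0.00594961, -0.03226902]), 'grip_force': 0.0, 'opening': 0.9991826388707453}
scene 53.58155946447646 321.0279023117858 245.73929551375494 [[0.745, -0.322, 0.584, -155.936], [-0.667, -0.392, 0.634, -829.46], [0.025, -0.862, -0.507, 713.657], [0.0, 0.0, 0.0, 1.0]]
top 50.99328591557355 320.8557554797728 237.1485157910024 [[-0.095, -0.969, 0.23, 258.41], [-0.996, 0.092, -0.022, -113.487], [0.0, -0.231, -0.973, 1235.389], [0.0, 0.0, 0.0, 1.0]]
```

View pics/scene0.png

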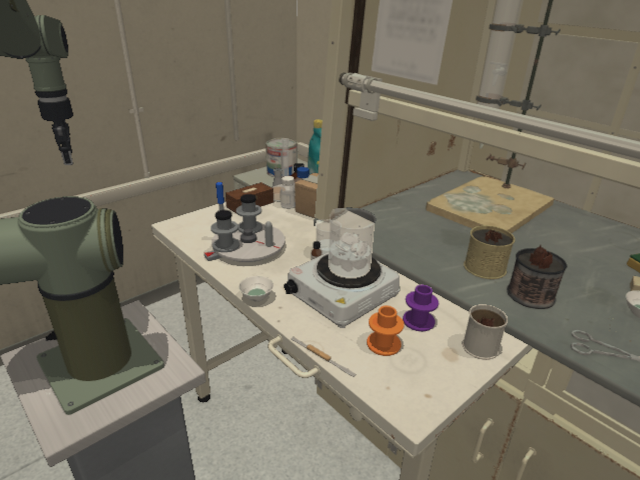

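View pics/top0.png

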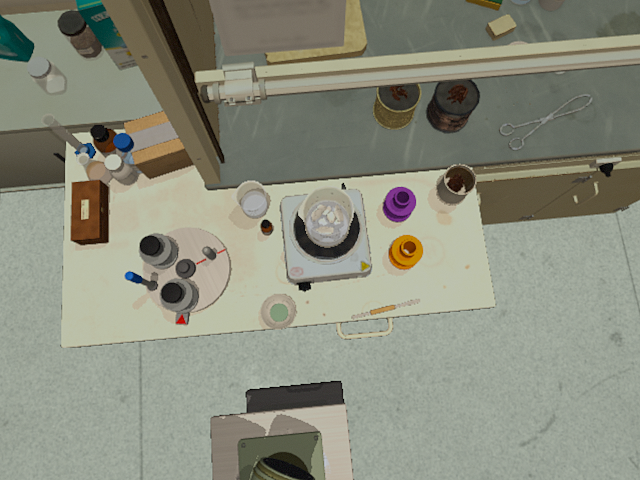

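The scene view shows the orange bobbin at (385,330) and the purple lookalike at (421,305). In the top view the orange bobbin is at (406,250), the blue handle at (132,277), the empty spindle's tip at (209,253), the red arrow at (182,320) and the purple bobbin at (400,203). Orange matches the description; I will confirm it in a crop.

```bash
python3 - <<'E'
from h import *
import pickle
D={n:pickle.load(open(n+"0.pkl","rb")) for n in("scene","top")}
def comps(d,lo,hi,mina=12):
    h=cv2.cvtColor(d["image"],cv2.COLOR_RGB2HSV); m=cv2.inRange(h,lo,hi)
    n,l,s,c=cv2.connectedComponentsWithStats(m)
    return [(s[i].tolist(),c[i].round(1).tolist()) for i in range(1,n) if s[i][4]>=mina]
for n,d in D.items():
    print(n,"blue",comps(d,(105,140,60),(120,255,255)))
    print(n,"red",comps(d,(0,170,120),(5,255,255),4),comps(d,(174,150,120),(180,255,255),4))
    print(n,"orange",comps(d,(8,180,120),(22,255,255),40))
d=D["top"]
im=d["image"][:,:,::-1]
a=cv2.resize(im[215:330,110:250],None,fx=4,fy=4,interpolation=cv2.INTER_CUBIC)
b=cv2.resize(im[180:275,370:430],None,fx=4,fy=4,interpolation=cv2.INTER_CUBIC)
o=np.zeros((460,800,3),np.uint8); o[:460,:560]=a; o[:380,560:]=b
cv2.imwrite("pics/crop1.png",o)
E
```

```text
scene blue [([297, 167, 12, 11, 110], [302.5, 171.9]), ([268, 168, 5, 6, 15], [270.3, 170.6]), ([289, 168, 2, 7, 12], [289.6, 170.6]), ([216, 182, 8, 22, 127], [219.5, 192.3])]
scene red [([206, 253, 6, 3, 14], [208.2, 253.8])] []
scene orange [([367, 307, 36, 48, 1113], [385.8, 330.3])]
top blue [([113, 133, 18, 16, 212], [121.6, 140.5]), ([128, 143, 6, 8, 12], [130.8, 147.0]), ([121, 149, 7, 3, 12], [124.6, 150.2]), ([125, 272, 18, 11, 128], [133.2, 277.0])]
top red [([218, 249, 7, 4, 7], [221.0, 250.7]), ([197, 259, 9, 5, 9], [201.0, 260.8]), ([176, 315, 10, 9, 49], [180.8, 320.2])] []
top orange [([389, 235, 34, 34, 745], [404.8, 252.3])]
```

View pics/crop1.png

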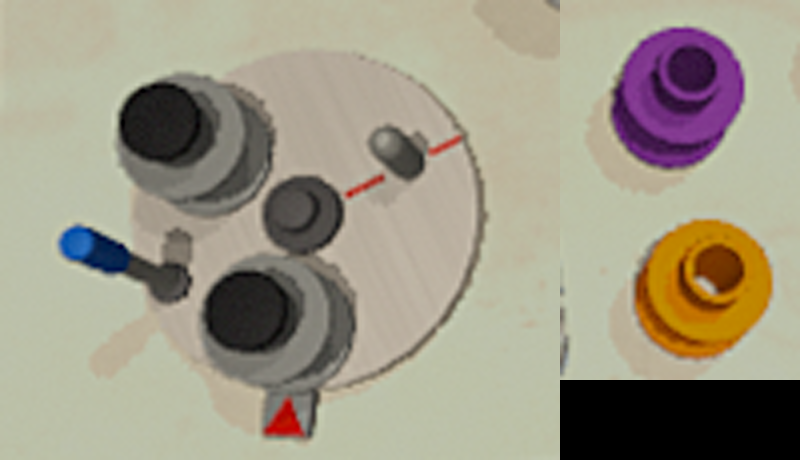

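The crop shows the orange bobbin upright, lower of the two at top (410,247), with the purple one above it. Spindle tip is at about (206,250), handle top (129,276) and arrow (181,320).

```bash
python3 - <<'E'
from h import *
import pickle
S,d=[pickle.load(open(n+"0.pkl","rb")) for n in("scene","top")]
def tri(us,ut):
    A=[];b=[]
    for dd,u in((S,us),(d,ut)):
        o,r=ray(dd,*u); r/=np.linalg.norm(r); P=np.eye(3)-np.outer(r,r); A.append(P);b.append(P@o)
    x=np.linalg.lstsq(np.vstack(A),np.hstack(b),rcond=None)[0]; return x
np.set_printoptions(precision=1,suppress=True)
arrow=onz(d,180.8,320.2,14); h=onz(d,129.3,275.8,184); sp=onz(d,206.2,250,101)
print("arrow",arrow,"handle",h,"tip",sp,"tri handle",tri((220,183),(129.3,275.8)))
c=h+(sp-h)*88/158; print("dist h-sp",np.linalg.norm((h-sp)[:2]),"axis from these",c)
rim=np.array([onz(d,*p,26)[:2] for p in((225.75,249),(230.7,267.5),(192.5,227.5),(213,300),(143.3,267.5),(220,290))])
A=np.c_[2*rim,np.ones(len(rim))]; x=np.linalg.lstsq(A,(rim**2).sum(1),rcond=None)[0]; print("rim",x[:2],np.sqrt(x[2]+x[0]**2+x[1]**2))
c=x[:2]; print("arrow r",np.linalg.norm(arrow[:2]-c)); 
a0=np.arctan2(*(arrow[:2]-c)[::-1]); print("base yaw",a0, "deck",np.arctan2(*(sp[:2]-c)[::-1])-a0,"h angle",np.arctan2(*(h[:2]-c)[::-1]))
# bobbin: neck rim z=92, flange mask
print("bobbin neck", onz(d,409.8,247,92), "top flange", onz(d,(640+771)/2/4-140+370,(220+330)/8+180,62), "purple",onz(d,(690-560)/4+370,68/4+180,92))
print("scene neck top",tri((387.5,311),(409.8,247)), proj(S,onz(d,409.8,247,92)))
E
```

```text
arrow [375.  212.5  14. ] handle [461.8 272.4 184. ] tip [521.3 126.2 101. ] tri handle [464.2 270.8 184.3]
dist h-sp 157.85940084893699 axis from these [495.  191.  137.8]
rim [499.  191.6] 103.84890647624577
arrow r 125.7478548845547
base yaw 2.974719549121662 deck -4.21716172334896 h angle 2.002680134242269
bobbin neck [ 485.8 -343.3   92. ] top flange [ 488.3 -340.7   62. ] purple [ 608.2 -342.5   92. ]
scene neck top [ 486.2 -343.6   93.2] (np.float64(386.86656122439604), np.float64(311.5288991036207))
```

```bash
python3 -m crank '[1,0.5,-0.465,0,0, 1,1,-0.93,0,0, 1,1,-0.93,0,0]'; python3 -m crank '[1,0.5,-0.465,0,0, 1,1,-0.93,0,0, 1,1,-0.93,0,0]';  python3 -m crank '[1,0.5,-0.465,0,0, 1,0.98,-0.93,0,0, 1,0.98,-0.93,0,0, 1,0.98,-0.93,0,0]'
python3 - <<'E'
from h import *
s=manip.sense(); d=cams.get_image("wrist"); save(d,"w1.png"); M=wristM(d,s)
print(s["position"],s["orientation"],M.round(2))
h=cv2.cvtColor(d["image"],cv2.COLOR_RGB2HSV); m=cv2.inRange(h,(105,140,60),(120,255,255))
n,l,st,c=cv2.connectedComponentsWithStats(m)
for i in range(1,n):
    if st[i][4]>100: print(st[i],c[i],onz(d,*c[i],184,M))
E
```

```text
time_s: 0.48
position: [267.3, 455.3, 244.7]
orientation: [-0.463, -3.107, 0.002]
contact_force: [0.0, 0.4, 0.3]
opening: 0.998
grip_force: 0.0
time_s: 0.85
position: [367.2, 363.0, 245.0]
orientation: [-0.463, -3.107, 0.0]
contact_force: [-1.1, -0.2, 0.1]
opening: 0.999
grip_force: 0.0
time_s: 1.35
position: [462.9, 272.4, 244.9]
orientation: [-0.457, -3.107, -0.001]
contact_force: [-0.4, 0.4, 0.6]
opening: 1.004
grip_force: 0.0
[462.94271326 272.37420235 244.87568459] [-4.57066399e-01 -3.10659301e+00 -7.78461813e-04] [[ 2.9000e-01  9.1000e-01  3.0000e-01  3.8656e+02]
 [ 9.6000e-01 -2.7000e-01 -9.0000e-02  2.9531e+02]
 [-0.0000e+00  3.1000e-01 -9.5000e-01  3.7357e+02]
 [ 0.0000e+00  0.0000e+00  0.0000e+00  1.0000e+00]]
[318 254  31  29 669] [332.9387145  268.04783259] [465.74586392 277.59529348 184.        ]
```

View pics/w1.png

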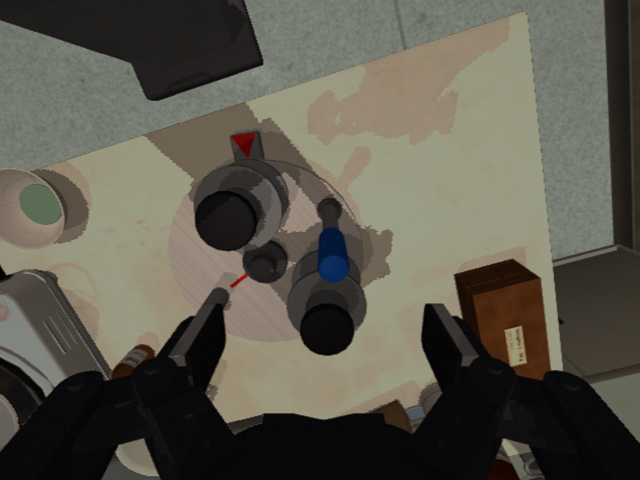

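The wrist view shows the blue handle top at (333,266), between the open fingers, at about (465,275), which agrees with the overhead estimate. I'll descend and grip.

```bash
python3 -m crank '[1,0.01,0.01,-0.45,0, 1,0.01,0.01,-0.9,0, 1,0.01,0.01,-0.9,0, -1,0.01,0.01,-0.9,0, -1,0.01,0.01,-0.9,0, -1,0.01,0.01,-0.9,0, -1,0.01,0.01,-0.9,0, -1,0.01,0.01,-0.9,0, -1,0.01,0.01,-0.9,0, -1,0.01,0.01,-0.9,0]' 40
```

```text
time_s: 2.65
position: [464.9, 276.7, 157.5]
orientation: [0.456, 3.107, 0.014]
contact_force: [-2.8, 11.5, 4.4]
opening: 0.227
grip_force: 38.8
```

```bash
python3 - <<'E'
import numpy as np
c=np.array([496,191.3])
P=lambda k:c+88*np.array([np.cos(1.93-.175*k),np.sin(1.93-.175*k)])
for k in range(1,7): print(k,((P(k)-P(0))/100).round(2), ((P(k+6)-P(6))/100).round(2), round(-.2228*k,2))
E
```

```text
1 [0.15 0.04] [ 0.11 -0.11] -0.22
2 [0.3  0.06] [ 0.2  -0.23] -0.45
3 [0.45 0.04] [ 0.26 -0.37] -0.67
4 [0.6  0.01] [ 0.31 -0.52] -0.89
5 [ 0.74 -0.06] [ 0.32 -0.67] -1.11
6 [ 0.87 -0.15] [ 0.31 -0.83] -1.34
```

```bash
python3 -m crank '[-1,0.08,0.02,0,-0.11, -1,0.15,0.04,0,-0.22, -1,0.23,0.05,0,-0.34, -1,0.30,0.06,0,-0.45, -1,0.38,0.05,0,-0.56, -1,0.45,0.04,0,-0.67, -1,0.53,0.03,0,-0.78, -1,0.60,0.01,0,-0.89, -1,0.60,0.01,0,-0.89]' 40
python3 - <<'E'
from h import *
s=manip.sense();print(s["position"],s["joint_positions"])
d=cams.get_image("top"); save(d,"t1.png")
E
```

```text
time_s: 3.78
position: [526.7, 279.6, 157.6]
orientation: [-1.495, -2.763, -0.022]
contact_force: [4.0, 16.1, -1.1]
opening: 0.225
grip_force: 39.7
[526.74059416 279.55226191 157.62300425] [ 0.33796952  0.32696337  1.58082961  0.0101613   1.22348828 -0.24403362]
```

```bash
python3 -m crank '[-1,0.07,0.00,0,-0.11, -1,0.14,-0.04,0,-0.22, -1,0.21,-0.08,0,-0.34, -1,0.28,-0.13,0,-0.45, -1,0.34,-0.18,0,-0.56, -1,0.39,-0.24,0,-0.67, -1,0.44,-0.30,0,-0.78, -1,0.48,-0.36,0,-0.89, -1,0.48,-0.36,0,-0.89]' 40
```

```text
time_s: 4.95
position: [575.4, 240.1, 157.6]
orientation: [2.352, 2.082, 0.015]
contact_force: [4.4, 6.6, 0.2]
opening: 0.224
grip_force: 39.2
```

```bash
python3 -m crank '[-1,0.04,-0.07,0,-0.11, -1,0.07,-0.14,0,-0.22, -1,0.09,-0.21,0,-0.34, -1,0.11,-0.29,0,-0.45, -1,0.12,-0.36,0,-0.56, -1,0.13,-0.44,0,-0.67, -1,0.13,-0.52,0,-0.78, -1,0.13,-0.58,0,-0.87, -1,0.13,-0.58,0,-0.87]' 40
python3 - <<'E'
from h import *
s=manip.sense();print(s["position"],s["joint_positions"])
p=np.array([[464.9,276.7],[526.7,279.6],[575.4,240.1],s["position"][:2]])
x=np.linalg.lstsq(np.c_[2*p,np.ones(4)],(p**2).sum(1),rcond=None)[0];print(x[:2],np.sqrt(x[2]+x[0]**2+x[1]**2))
M=None
d=cams.get_image("top"); im=d["image"][:,:,::-1]
a=cv2.resize(im[215:335,110:260],None,fx=4,fy=4,interpolation=cv2.INTER_CUBIC);cv2.imwrite("pics/t2.png",a)
E
```

```text
time_s: 6.08
position: [585.9, 181.1, 157.5]
orientation: [-2.911, -1.174, -0.005]
contact_force: [-2.5, 4.4, 5.6]
opening: 0.222
grip_force: 39.8
[585.93969135 181.07596711 157.53785559] [0.15707945 0.36542849 1.52906187 0.00344506 1.24467192 0.960442  ]
[499.56536952 196.19224324] 87.67002959865513
```

View pics/t2.png

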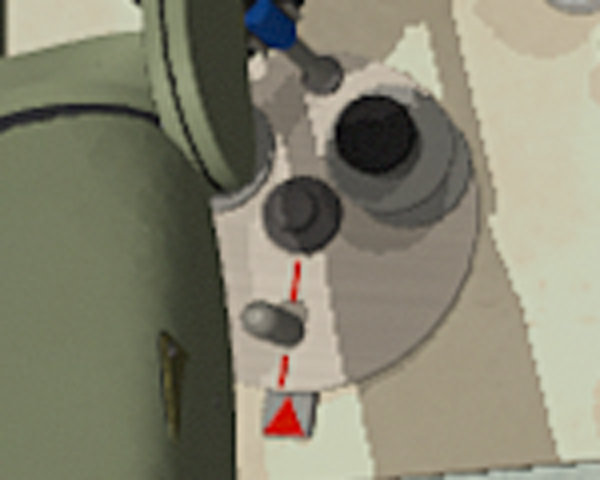

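The crop shows the red line from (298,262) to (282,385) and the arrow at about (287,418). The spindle has nearly reached the arrow, so I'll measure the residual.

```bash
cat > ang.py <<'E'
from h import *
def measure():
    d=cams.get_image("top"); h=cv2.cvtColor(d["image"],cv2.COLOR_RGB2HSV)
    m=cv2.inRange(h,(0,120,100),(8,255,255))|cv2.inRange(h,(173,120,100),(180,255,255)); m[:230]=0;m[340:]=0;m[:,:150]=0;m[:,250:]=0
    v,u=np.nonzero(m); ln=v<312.5
    L=np.array([onz(d,a,b,26)[:2] for a,b in zip(u[ln],v[ln])]); A=np.array([onz(d,a,b,14)[:2] for a,b in zip(u[~ln],v[~ln])])
    vx,vy,x0,y0=cv2.fitLine(L.astype(np.float32),cv2.DIST_HUBER,0,.01,.01).ravel(); a=A.mean(0)
    if vx>0: vx,vy=-vx,-vy
    print("line pts",len(L),"arrow",len(A),a,"line pt",x0,y0,"dir",np.arctan2(vy,vx))
    for c in((499,191.6),(496,191)):
        print("base",np.arctan2(a[1]-c[1],a[0]-c[0]),"line mid from axis",np.arctan2(y0-c[1],x0-c[0]))
    s=(a[0]-x0)/vx; print("line passes arrow at dy",y0+s*vy-a[1], "=> err rad",-(y0+s*vy-a[1])/120)
E
python3 -c "from ang import *; measure()"
```

```text
line pts 23 arrow 56 [375.45158711 212.58903998] line pt 433.9976 204.20114 dir 2.9780467
base 2.9733141279532744 line mid from axis 2.9501114
base 2.9643810976592824 line mid from axis 2.9318118
line passes arrow at dy 1.2733611722794933 => err rad -0.010611343102329111
```

```bash
python3 -m crank '[1,0,0,0,0, 1,0,0,0,0, 1,0,0,0,0, 1,0,0,0.5,0, 1,0,0,1,0, 1,-0.5,0.1,1,0, 1,-0.9,0.2,1,0, 1,-0.9,0.2,1,0]'; python3 -m crank '[1,-0.5,0,0.3,0, 1,-0.6,0,0.6,0,1,-0.6,0,0.6,0,1,-0.6,0,0.6,0]'
python3 - <<'E'
from h import *
import pickle
s=manip.sense(); d=cams.get_image("wrist"); save(d,"w2.png"); pickle.dump((s,d),open("w2.pkl","wb"))
E
```

```text
time_s: 7.18
position: [492.8, 200.2, 255.0]
orientation: [-2.911, -1.18, 0.002]
contact_force: [0.9, 0.0, -0.3]
opening: 0.997
grip_force: 0.0
time_s: 7.68
position: [436.1, 199.4, 314.7]
orientation: [2.913, 1.177, -0.0]
contact_force: [-0.5, -0.3, -0.2]
opening: 1.004
grip_force: 0.0
```

View pics/w2.png

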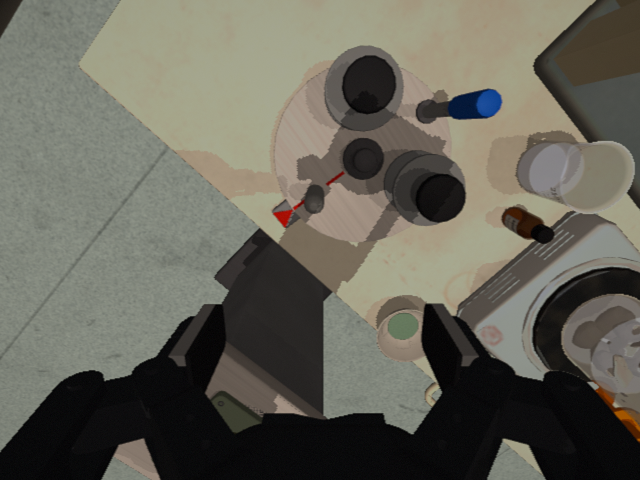

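The wrist view shows the line running from the hub at (363,158) past the spindle at (314,197) to the arrow at (284,215), and the bystanders look undisturbed. Next I'll measure the residual from this view and the top view.

```bash
python3 - <<'E'
from h import *
import pickle
np.set_printoptions(precision=2,suppress=True)
from ang import measure
s,d=pickle.load(open("w2.pkl","rb")); M=wristM(d,s)
h=cv2.cvtColor(d["image"],cv2.COLOR_RGB2HSV)
m=cv2.inRange(h,(0,120,100),(8,255,255))|cv2.inRange(h,(173,120,100),(180,255,255)); m[:150]=0;m[235:]=0;m[:,:260]=0;m[:,360:]=0
n,l,st,c=cv2.connectedComponentsWithStats(m)
for i in range(1,n): print(st[i],c[i])
i=1+np.argmax(st[1:,4]); a=onz(d,*c[i],14,M)[:2]
v,u=np.nonzero((m>0)&(l!=i)); L=np.array([onz(d,x,y,26,M)[:2] for x,y in zip(u,v)])
vx,vy,x0,y0=cv2.fitLine(L.astype(np.float32),cv2.DIST_HUBER,0,.01,.01).ravel(); 
if vx>0: vx,vy=-vx,-vy
print("arrow",a,"line",x0,y0,np.arctan2(vy,vx),"base",np.arctan2(a[1]-196.2,a[0]-499.6),"line extr err y",y0+(a[0]-x0)/vx*vy-a[1], "line@x=499.6:",y0+(499.6-x0)/vx*vy)
# deck rim for axis: handle tip
print("handle",onz(d,489,103,184,M),"tip",onz(d,320,189,101,M))
measure()
E
```

```text
[326 171  19  15  71] [334.9  177.97]
[293 201  10   9  37] [297.62 205.11]
[273 209  20  19 189] [283.03 216.21]
arrow [378.57 214.63] line 441.73062 205.83191 2.9689898 base 2.990477187988302 line extr err y 2.2131393719452888 line@x=499.6: 195.7431
handle [586.49 181.26 184.  ] tip [448.77 214.98 101.  ]
line pts 27 arrow 55 [375.2  212.65] line pt 434.84943 204.30292 dir 2.9710016
base 2.9731723080038917 line mid from axis 2.9461045
base 2.9642551426966595 line mid from axis 2.9273865
line passes arrow at dy 1.9286076361035214 => err rad -0.016071730300862678
```

```bash
for i in 1 ; do python3 -m crank '[1,0,-0.5,0.1,-0.2,1,0,-1,0.1,-0.4]'; python3 -m crank '[1,0,-0.5,0,-0.2,1,0,-1,0,-0.4]'; python3 -m crank '[1,0,-0.5,0,-0.2,1,0,-1,0,-0.4]'; python3 -m crank '[1,0,-0.5,0,0,1,0,-1,0,0]'; python3 -m crank '[1,0.2,-0.5,0,0,1,0.4,-0.9,0,0,1,0.4,-0.9,0,0,1,0.4,-0.9,0,0]'; done | tail -6
python3 - <<'E'
from h import *
import pickle
s=manip.sense(); d=cams.get_image("wrist"); save(d,"w3.png"); pickle.dump((s,d),open("w3.pkl","wb"))
print(s["joint_positions"])
E
```

```text
time_s: 9.28
position: [475.0, -290.0, 323.8]
orientation: [-3.128, 0.273, 0.004]
contact_force: [-0.7, 0.5, -0.1]
opening: 0.998
grip_force: 0.0
[-7.03812606e-01  1.19260010e-01  1.48087169e+00  2.88693851e-04
  1.54471202e+00  1.04138150e+00]
```

View pics/w3.png

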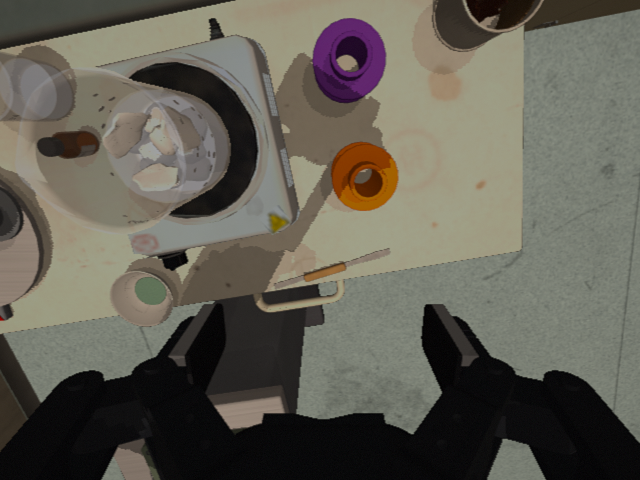

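The orange bobbin stands upright at (365,176), with its neck opening at about (369,181). The purple one is above it at (349,60).

```bash
python3 - <<'E'
from h import *
import pickle
np.set_printoptions(precision=1,suppress=True)
s,d=pickle.load(open("w3.pkl","rb")); M=wristM(d,s)
h=cv2.cvtColor(d["image"],cv2.COLOR_RGB2HSV); m=cv2.inRange(h,(5,120,60),(25,255,255)); m[:130]=0;m[220:]=0;m[:,:320]=0;m[:,410:]=0
v,u=np.nonzero(m); print(u.min(),u.max(),v.min(),v.max())
# top flange: fitted on lower-right rim (z=62): convex hull pts projected, circle r=38
hull=cv2.convexHull(np.c_[u,v].astype(np.int32))[:,0]
P=np.array([onz(d,*p,62,M)[:2] for p in hull])
x=np.linalg.lstsq(np.c_[2*P,np.ones(len(P))],(P**2).sum(1),rcond=None)[0];print("flange",x[:2],np.sqrt(x[2]+x[0]**2+x[1]**2))
print("neck",onz(d,369,181,92,M))
cv2.imwrite("pics/c3.png",cv2.resize(d["image"][130:220,320:410,::-1],None,fx=6,fy=6,interpolation=cv2.INTER_CUBIC))
E
```

```text
331 397 142 210
flange [ 491.9 -339.3] 38.41886717708472
neck [ 491.5 -341.6   92. ]
```

View pics/c3.png

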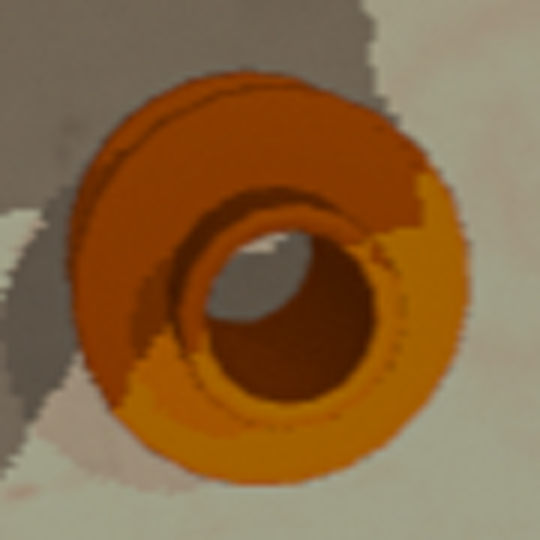

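```bash
python3 -m crank '[1,0.08,-0.25,-0.3,0,1,0.15,-0.51,-0.6,0,1,0.15,-0.51,-1,0,1,0.15,-0.51,-1,0]'; python3 -m crank '[1,0,0,-0.5,0,1,0,0,-0.9,0,1,0,0,-1,0,1,0,0,-1,0]'; python3 -m crank '[1,0,0,-0.3,0,1,0,0,-0.48,0,1,0,0,-0.48,0,-1,0,0,-0.48,0,-1,0,0,-0.48,0,-1,0,0,-0.48,0,-1,0,0,-0.48,0,-1,0,0,-0.48,0]' 25
```

```text
time_s: 9.82
position: [488.2, -338.3, 221.4]
orientation: [-3.124, 0.271, 0.011]
contact_force: [-0.4, 0.7, 0.1]
opening: 1.001
grip_force: 0.0
time_s: 10.32
position: [491.2, -341.4, 126.9]
orientation: [3.129, -0.272, 0.002]
contact_force: [0.5, -0.1, -0.0]
opening: 1.001
grip_force: 0.0
time_s: 11.32
position: [491.1, -341.7, 78.4]
orientation: [3.129, -0.273, 0.002]
contact_force: [-0.8, 1.5, 5.6]
opening: 0.455
grip_force: 28.3
```

```bash
python3 -m crank '[-1,0,0,0.02,0,-1,0,0,0.2,0,-1,0,0,0.6,0,-1,0,0,1,0]' 45; python3 -m crank '[-1,0,0,0.5,0,-1,0,0,1,0,-1,-0.3,0,1,0]'; python3 -m crank '[-1,-0.3,0.2,0.3,0,-1,-0.5,0.6,0.4,0,-1,-0.6,1,0.4,0,-1,-0.6,1,0.4,0]'
python3 - <<'E'
from h import *
print(manip.sense()["contact_force"])
E
```

```text
time_s: 11.82
position: [490.0, -341.1, 178.4]
orientation: [-3.129, 0.273, 0.002]
contact_force: [0.1, -0.3, -1.5]
opening: 0.449
grip_force: 45.5
time_s: 12.2
position: [463.4, -343.6, 284.5]
orientation: [3.121, -0.269, 0.016]
contact_force: [0.0, -0.0, -1.4]
opening: 0.448
grip_force: 45.6
time_s: 12.7
position: [399.6, -239.1, 318.2]
orientation: [3.13, -0.27, 0.001]
contact_force: [0.2, -0.5, -2.2]
opening: 0.443
grip_force: 45.9
[ 0.15445547 -0.51527158 -2.17777724]
```

```bash
(python3 -m crank '[-1,0,0.45,0,0,-1,0,0.9,0,0]'; python3 -m crank '[-1,0,0.45,0,0,-1,0,0.9,0,0]';python3 -m crank '[-1,0,0.45,0,0,-1,0,0.9,0,0]';python3 -m crank '[-1,0,0.45,0,0,-1,0,0.9,0,0]';python3 -m crank '[-1,0.15,0.45,0,0,-1,0.3,0.87,-0.4,0,-1,0.3,0.87,-0.8,0,-1,0.3,0.87,-0.8,0,-1,0.3,0.87,-0.8,0]' )|tail -6
python3 - <<'E'
from h import *
import pickle
s=manip.sense(); print(s["joint_positions"]); d=cams.get_image("wrist"); save(d,"w4.png"); pickle.dump((s,d),open("w4.pkl","wb"))
d=cams.get_image("scene"); a=d["image"][130:310,130:330,::-1]; cv2.imwrite("pics/s4.png",cv2.resize(a,None,fx=3,fy=3,interpolation=cv2.INTER_CUBIC))
E
```

```text
time_s: 14.32
position: [431.6, 205.4, 238.8]
orientation: [-3.129, 0.274, -0.003]
contact_force: [0.6, -0.2, -1.1]
opening: 0.447
grip_force: 46.4
[ 2.63045717e-01  1.76335349e-03  1.78051179e+00 -1.98830320e-04
  1.35704723e+00  2.00873072e+00]
```

View pics/w4.png

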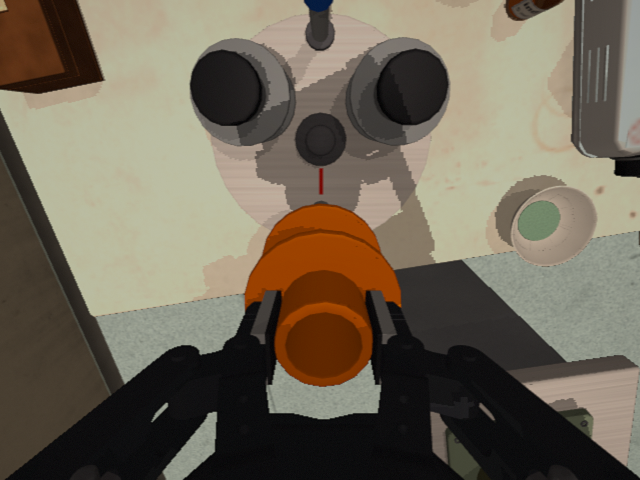

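The wrist view shows the bobbin held upright in the fingers, with its neck rim at about (325,343). The magazine ahead has its line at (321,181), with the spindle foot just showing at (320,204).

```bash
python3 - <<'E'
from h import *
import pickle
np.set_printoptions(precision=1,suppress=True)
s,d=pickle.load(open("w4.pkl","rb")); M=wristM(d,s)
print("neck rim",onz(d,324.5,343,s["position"][2]+13.6,M),"rim L/R",onz(d,274.5,343,252.4,M),onz(d,374.5,343,252.4,M))
print("line",onz(d,321,170,26,M),onz(d,321,192,26,M), "handle foot",onz(d,320.5,38,26,M))
h=cv2.cvtColor(d["image"],cv2.COLOR_RGB2HSV); m=cv2.inRange(h,(5,150,60),(25,255,255)); m[:190]=0
for v in (215,225,250,255,260,270): 
    u=np.nonzero(m[v])[0]; print(v,u.min(),u.max())
E
```

```text
neck rim [431.4 204.8 252.4] rim L/R [434.8 224.1 252.4] [428.  185.4 252.4]
line [471.3 200.4  26. ] [449.8 204.2  26. ] handle foot [584.3 180.7  26. ]
215 286 356
225 275 367
250 263 380
255 262 382
260 259 386
270 253 393
```

```bash
python3 -m crank '[-1,-0.01,0.03,-0.2,0,-1,-0.01,0.03,-0.5,0,-1,-0.01,0.03,-0.5,0]'; python3 -m crank '[-1,0,0,-0.1,0,-1,0,0,-0.2,0,-1,0,0,-0.3,0,-1,0,0,-0.3,0]'
```

```text
time_s: 14.8
position: [428.6, 208.0, 186.8]
orientation: [3.129, -0.274, -0.004]
contact_force: [-0.7, 0.3, -1.8]
opening: 0.445
grip_force: 46.4
time_s: 15.3
position: [428.9, 208.4, 156.3]
orientation: [3.129, -0.273, -0.002]
contact_force: [1.1, 0.5, -2.1]
opening: 0.448
grip_force: 46.4
```

```bash
python3 - <<'E'
from h import *
d=cams.get_image("scene"); a=d["image"][170:270,160:310,::-1]; cv2.imwrite("pics/s5.png",cv2.resize(a,None,fx=4,fy=4,interpolation=cv2.INTER_CUBIC))
E
```

```text
(no output)
```

View pics/s5.png

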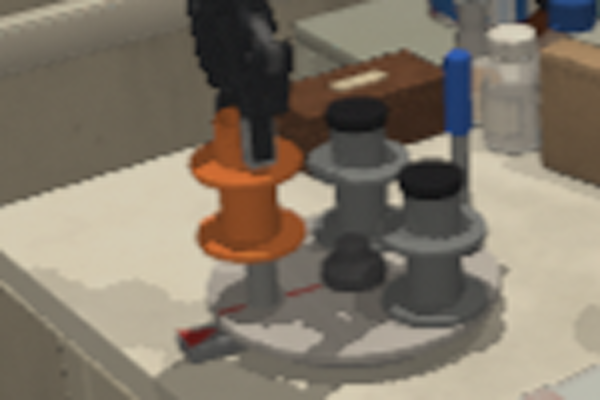

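The bobbin is threaded: the spindle runs up into its bore with no side force. Those were my ten pictures, so from here I go by forces and measurements.

```bash
python3 -m crank '[-1,0.01,0,-0.12,0,-1,0.01,0,-0.24,0,-1,0.01,0,-0.36,0,-1,0.01,0,-0.46,0,-1,0.01,0,-0.46,0]';  python3 -m crank '[-1,0,0,-0.03,0,-1,0,0,-0.06,0,-1,0,0,-0.07,0,-1,0,0,-0.07,0]'
```

```text
time_s: 15.98
position: [429.5, 208.4, 110.0]
orientation: [3.129, -0.273, -0.004]
contact_force: [-0.9, 1.4, -0.3]
opening: 0.444
grip_force: 46.4
time_s: 16.48
position: [430.6, 208.7, 104.5]
orientation: [-3.13, 0.273, -0.001]
contact_force: [-0.9, 0.4, -1.1]
opening: 0.453
grip_force: 46.5
```

```bash
python3 -m crank '[-1,0,0,-0.01,0,-1,0,0,-0.02,0,-1,0,0,-0.02,0]';  python3 - <<'E'
from ang import *
s=manip.sense(); print(s["position"],s["contact_force"])
E
```

```text
time_s: 16.85
position: [431.1, 208.9, 104.4]
orientation: [-3.13, 0.273, -0.002]
contact_force: [-4.3, -0.7, 10.8]
opening: 0.444
grip_force: 47.5
[431.08960313 208.93435783 104.35961137] [-4.27282218 -0.73951678 10.82965455]
```

Contact at z = 104.4 is exactly home height (26 + 78.4). Now I'll release and rise.

```bash
python3 -m crank '[1,0,0,0.02,0,1,0,0,0.02,0,1,0,0,0.02,0,1,0,0,0.02,0,1,0,0,0.02,0,1,0,0,0.4,0,1,0,0,1,0]';  python3 -m crank '[1,0,0,0.5,0,1,0,0,1,0,1,0,0,1,0,1,0,0,1,0]'
python3 - <<'E'
from h import *
import pickle
np.set_printoptions(precision=2,suppress=True)
s=manip.sense(); d=cams.get_image("wrist"); pickle.dump((s,d),open("w6.pkl","wb")); M=wristM(d,s)
h=cv2.cvtColor(d["image"],cv2.COLOR_RGB2HSV)
mo=cv2.inRange(h,(8,150,60),(25,255,255)); mr=cv2.inRange(h,(0,120,60),(6,255,255))|cv2.inRange(h,(173,120,60),(180,255,255))
for nm,m,k in(("or",mo,60),("red",mr,6)):
    n,l,st,c=cv2.connectedComponentsWithStats(m)
    for i in range(1,n):
        if st[i][4]>=k: print(nm,st[i],c[i],onz(d,*c[i],88,M)[:2],onz(d,*c[i],26,M)[:2],onz(d,*c[i],14,M)[:2])
    if nm=="or":
        v,u=np.nonzero(m); hl=cv2.convexHull(np.c_[u,v].astype(np.int32))[:,0]
        (x,y),ax,an=cv2.fitEllipse(hl); print("hull ellipse",x,y,ax)
t=cams.get_image("top"); pickle.dump(t,open("t6.pkl","wb"))
h=cv2.cvtColor(t["image"],cv2.COLOR_RGB2HSV)
for nm,m in(("or",cv2.inRange(h,(8,180,100),(22,255,255))),("blue",cv2.inRange(h,(105,140,60),(120,255,255))),("red",cv2.inRange(h,(0,150,100),(5,255,255)))):
    n,l,st,c=cv2.connectedComponentsWithStats(m)
    for i in range(1,n):
        if st[i][4]>=7: print("top",nm,st[i],c[i])
E
```

```text
time_s: 17.73
position: [428.4, 208.1, 200.9]
orientation: [3.127, -0.273, -0.01]
contact_force: [2.0, 0.7, 0.7]
opening: 1.002
grip_force: 0.0
time_s: 18.23
position: [430.1, 208.6, 301.7]
orientation: [3.129, -0.273, -0.001]
contact_force: [-0.1, -0.2, -0.8]
opening: 0.997
grip_force: 0.0
or [  12    0   99   91 5402] [63.47 44.59] [616.41 408.85] [635.72 447.67] [639.46 455.19]
or [483   7  20  16 163] [493.43  14.46] [574.05  33.37] [585.69   4.17] [587.94  -1.48]
or [ 286  166   72   78 4151] [321.49 205.29] [433.94 209.21] [420.2  211.87] [417.53 212.38]
hull ellipse 313.7722473144531 90.72455596923828 (287.02471923828125, 598.0855102539062)
red [322 159   3   7  19] [323.   162.32] [475.97 200.27] [469.84 201.31] [468.65 201.51]
top or [478   0  22   6  33] [489.15   2.09]
top or [107 143   7   5  13] [110. 145.]
top or [ 72 180  27  29 507] [ 84.88 191.83]
top or [263 227   8   4  18] [267.11 228.89]
top or [158 280  39  35 881] [177.81 297.76]
top blue [113 133  20  19 248] [122.29 141.62]
top blue [ 90 143   4   6   7] [ 91.43 145.86]
top blue [169 213  15  14 115] [176.21 219.96]
top red [176 316  10   8  49] [180.69 320.41]
```

```bash
python3 - <<'E'
from h import *
S=cams.get_image("scene"); h=cv2.cvtColor(S["image"],cv2.COLOR_RGB2HSV); m=cv2.inRange(h,(5,170,90),(20,255,255)); m[:170]=0;m[270:]=0;m[:,:170]=0;m[:,260:]=0
n,l,st,c=cv2.connectedComponentsWithStats(m); i=1+np.argmax(st[1:,4]); print(st[i],c[i])
t=np.linspace(0,2*np.pi,60)
for z0 in (26,36,50):
    P=np.array([proj(S,(430.5+r*np.cos(a),208+r*np.sin(a),z0+z)) for r,z in((38,0),(38,7),(38,55),(38,62),(20,92)) for a in t]); print(z0,P.min(0).round(1),P.max(0).round(1))
E
```

```text
[210 214  28  38 694] [223.32564841 233.51152738]
26 [209.3 212.4] [238.6 251.5]
36 [209.  209.1] [238.4 248.4]
50 [208.5 204.5] [238.1 244.1]
```

The bobbin's outline in the scene view (columns 210–238, rows 214–252) matches the fully home pose at z = 26. The deck is within about 1° of the arrow and the gripper is clear.

```bash
python3 -c "
from plant import manip
print(manip.close_job())"
```

```text
the job is handed in; nothing more can be done
None
```

I turned the empty spindle to the red arrow (about 1° off by measurement), put the orange bobbin on it neck up and fully home on the deck, left the gripper clear, and handed the job in at about 18 s; no verdict came back, and I saw no disturbed bystanders but took no final picture of them.

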